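# Take the leaning bearing ring off the turntable and put it under the lamp

## Robot

A 6-joint arm with a two-finger parallel gripper is mounted at the origin on the work surface. World frame = base frame: x ahead of the robot, y to its left, z up, the work surface at z = 0. Lengths are in m, angles in degrees, forces in N, time in s.
With the tool pointing down it reaches from about 0.3 to 0.825 m from the base axis. Payload 5.4 kg.
Tool frame: the origin (TCP) lies at the centre of the arm's flange, where the gripper is bolted on; the fingertips stand tcp_to_tips ahead of it and the grasp point (between the pads) lies 171 mm ahead of it (tcp_to_tips is the distance from the TCP to the fingertips, in m); z points along the fingers, y is the line along which they close (so a half turn about z gives the same grasp; the last joint's range is limited). The gripper opens to 92 mm and grips with 3 to 60 N. Pads are 20 mm wide; open, the fingers measure 128 mm over their backs; the gripper's body (75 mm by 189 mm) begins 69 mm behind the grasp point.
Start: joints at [60.556, 9.076, 91.501, -0, 79.423, -12.038], TCP at [0.172, 0.549, 0.405] pointing down, gripper open.
Joint ranges: [-166.64, 166.64], [-54.1, 131.32], [10.49, 154.53], [-73.88, 253.88], [9.74, 151.15], [-171.62, 171.62]. Speed limits (degrees/s): [147.25, 147.25, 180, 180, 180, 180].

## Interface

Orientations are given as a 3x3 rotation matrix whose columns are the frame's x, y, z axes.
In Python, from bench import state, grab_frame, close_job, tcp_to_tips gives the robot as it stands.
- The arm moves only by the tool play_rows, never from a script. Its argument "commands" is a list of rows, each a list of 3 entries, a list of its own where there are three numbers: the closure, from 0 (fully open) to 1 (shut), then the shift along the tool's x, y, z in m, then the turn, a rotation vector about the tool's x, y, z in degrees. In form: [[jaw, [x, y, z], [wx, wy, wz]], ...]. A call has 1 to 20 rows; each row shifts and turns the commanded pose from where the row before left it, along the tool's axes as they then stand; what a row does not reach is not made up. A row lasts 1/8 s, in which the tool goes at most 62.5 mm and 10.7 degrees, less where a joint would pass 70% of its speed; a pose out of reach is approached as far as the arm can. A call with a gripper value outside its range is refused whole. The fingers move at their own pace and stop on an object; the grip force is fixed at half the most. Time passes only in rows, so rows that do not move let the fingers close. It gives the time, the measured TCP pose, the force, the opening and the grip force at its end, in the units of the state.
- state(): the state, without advancing time (a new reading comes with each control period).
- grab_frame(name): name is "scene" or "top"; returns a dict with "frame" (400x640x3 uint8, red, green, blue), "fx", "fy", "cx", "cy" (pixels), "k1" (the pictures are not rectified: a ray, as slopes to the right and down, at radius r is drawn at 1 + k1 r^2 times it, then the intrinsics apply), "rvec" (rotation vector, rad) and "tvec" (3), from world to camera coordinates, as OpenCV has them. Camera axes: x right, y down, z forward; pixel columns grow to the right and rows downward; lengths in m; the calibration is good to about 2 mm. A picture is of the moment at which its call begins. There is no depth.
- close_job(): hands the job in; it is judged then, once.
The state is a dict: "t": time; "q": joint angles; "joint_velocities": joint speeds; "effort": joint torques, N m; "tool_pos": TCP position; "eef_rot": TCP orientation; "ft_force": force on the tool from outside, world axes, zero at the start; "torque": the same for the moment, N m; "opening": finger opening in m; "grasp_force": force on a finger pad.
Only numpy, scipy, OpenCV 4.12 (cv2) and the standard library are available. Lean on these libraries where they do the work, as an engineer would, in place of code of your own. Each camera call takes 0.05 s, during which the arm holds its last target. There are 200 camera calls.

## Task

One bearing ring has slipped on the free-running turntable and leans against the carton: lift it off without whirling the turntable round or disturbing the carton, the two rings lying there or the oil bottle, and set it down gently (not dropped or jammed) on the two rollers of the sloping inspection stand, leaning back flat against the stand's plate. Also aim the work lamp so that its beam points at the middle of the ring on the stand, and leave everything standing on its own.

Things in the scene. Friction and masses are not known exactly. Their poses are not given: they have to be found in the camera images.
- ring: The bright steel bearing ring to move (thin blue band round it): 100 mm outside, 72 mm bore, 18 mm wide, 0.35 to 0.55 kg. Origin at its centre, z along its axis. It starts on its rim on the platter, leaning back about 28 degrees from vertical over the carton; z then points out of its exposed face, 28 degrees up. Its top 40 mm stands free: pinch the 18 mm width there.
- carton: Cardboard carton standing on the platter, 104 x 104 x 46 mm high, 0.75 kg, loose. Origin at the centre of its underside; the ring leans on its top edge at +x of its own frame.
- flat_ring_0: Lower of two dark rings lying stacked flat on the platter (same size as the leaning ring), loose. Origin at its centre.
- flat_ring_1: Upper one of the two dark rings lying stacked on the platter, loose. Origin at its centre, 18 mm above the lower one's.
- platter_top (a point): Centre of the turntable platter's upper face, 40 mm above the bench. The platter is a 330 mm disc with a black rubber mat on a low foot; it turns about this upright axis at the lightest push and runs on.
- platter (a joint): Turning of the platter about the upright axis, rad, counter-clockwise from above, endless, 0 at the start. Nearly no friction (about 0.003 N m).
- stand_seat: Where the ring's centre lies when seated on the stand, 72 mm above the bench. z points square out of the back plate's face, up by 28 degrees; x points down the slope. The plate's face lies at z = -9 mm and ends 12 mm up the slope (x = -12 mm), so the ring's top stands free above it. The two roller axes are at x = 48 mm, y = -32 and 32 mm; the ring rests in the dip between them.
- stand: The sloping inspection stand fixed to the bench: blue foot plate 130 x 150 mm, aluminium back plate 110 mm wide and 8 mm thick, two white rollers 16 mm thick that stick 26 mm square out of it. Origin on the bench under the foot; x points the way the slope faces.
- lamp_pivot (a point): Where the work lamp's swivel and tilt axes cross, 200 mm above the bench, over an upright post (18 mm thick, foot 90 mm wide) fixed to the bench. The fork is 88 mm wide; the yellow lamp head is 72 mm across and reaches 42 mm to its front, 22 mm to its back. Axes turn with the head: the beam leaves along -x, the knob is on +x.
- lamp_knob (a point): Centre of the red ball knob, 22 mm across, at the end of a 9 mm stem straight behind the lamp head, 88 mm from the pivot on the beam line, away from the beam. Drag it to swivel and tilt the lamp at once; it can be pinched from above.
- lamp_swivel (a joint): Swivel of the lamp about the upright post, rad, counter-clockwise from above; at 0 the beam points along -x of the world (to the robot) and the knob along +x. Range -1.7 to 1.7. Stays where it is left; needs about 0.2 N m (2 to 3 N at the knob).
- lamp_head (a joint): Tilt of the lamp, rad; 0 is level, positive points the beam down and raises the knob. Range -0.25 to 1.0. Stays where it is left; needs about 0.16 N m (2 N at the knob).
- oil: White oil bottle with a red cap, 48 mm across and 130 mm high, standing loose on the bench beyond the lamp. Origin at the centre of its underside.

How it is judged (in metres and radians):
On the way, in this order (a step that is already met when the one before it is completed fails the run):
1. the ring is held in the fingers, clear of the turntable and the carton (contact force between the fingers and ring above 1 N and height (world z) of ring above 0.13 m and contact force between ring and carton below 0.01 N), for 0.2 s.
2. the ring rests on the stand's rollers while the fingers still hold it (it is set down, not dropped) (contact force between the fingers and ring above 0.5 N and contact force between ring and stand_seat above 0.5 N and distance between ring and stand_seat below 0.02 m), for 0.1 s.
At the end, for the whole second after the job is handed in: The ring is on the stand, its centre within 8 mm of its seat and its axis within 0.07 rad of the stand's, at rest and let go; the lamp's beam axis passes within 30 mm (each way) of the ring's centre, beam side towards it; carton, flat rings (still stacked) and bottle stand upright in place (distance between ring and stand_seat below 0.008 m and angle between the z axis of ring and the z axis of stand_seat, either way round below 0.07 rad and linear speed of ring below 0.02 m/s and contact force between the fingers and ring below 0.01 N and y of ring in the frame of lamp_pivot between -0.03 and 0.03 m and z of ring in the frame of lamp_pivot between -0.03 and 0.03 m and x of ring in the frame of lamp_pivot below -0.05 m and angle between each of carton, flat_ring_0, flat_ring_1, oil's own z axis and vertical below 0.1 rad and horizontal distance between flat_ring_0 and flat_ring_1 below 0.02 m); the robot touches nothing.
It fails at once if the carton is tipped or shifted on the platter (angle between carton's own z axis and vertical above 0.3 rad or horizontal distance between carton and platter_top above 0.115 m or horizontal distance between carton and platter_top below 0.045 m or height (world z) of carton below 0.03 m).
It fails at once if the lying rings are tipped or shifted on the platter (angle between flat_ring_1's own z axis and vertical above 0.3 rad or horizontal distance between flat_ring_0 and flat_ring_1 above 0.025 m or horizontal distance between flat_ring_0 and platter_top above 0.135 m or horizontal distance between flat_ring_0 and platter_top below 0.06 m).
It fails at once if the oil bottle is moved more than 30 mm (distance of oil from where it was at the start of the episode above 0.03 m).
It fails at once if the turntable is whirled round (over 2 rad/s) (velocity of joint platter above 2 rad/s or velocity of joint platter below -2 rad/s).
It fails at once if the ring is jammed or dropped onto the stand (over 40 N) (contact force between ring and stand_seat above 40 N).
It also fails if it takes over 64 s, if anything falls off the work surface, if the arm or the gripper's body presses on something with over 40 N, if the wrist force passes 120 N, or if a joint passes its speed limit or range.

## Working session

There is one attempt and no reset: what is moved stays moved. The work goes in short steps, Python scripts to look and compute and a tool call to move; the robot and the scene stay as the last step left them, time stands still between calls to the robot, and variables do not carry over. Pictures are saved under pics/ and viewed, at most 10 in all, crops included, and the job is handed in when it is done.

Besides the shell and the picture viewer there is one more tool, called in YAML: its name, and indented under it one key for each argument. play_rows: Moves the arm, as the interface text tells. Its arguments: {"type":"object","properties":{"commands":{"type":"array","items":{"type":"array"}}},"required":["commands"]}

```bash
ls; mkdir -p pics
python3 - <<'E'
from bench import *
import cv2,numpy as np
print(tcp_to_tips); s=state(); print({k:np.round(v,3).tolist() for k,v in s.items()})
for n in("scene","top"):
    g=grab_frame(n); cv2.imwrite(f"pics/{n}0.png",g["frame"][:,:,::-1])
    R=cv2.Rodrigues(np.array(g["rvec"]))[0]; print(n,{k:g[k] for k in g if k!="frame"},"cam at",-R.T@np.array(g["tvec"]).ravel())
E
```

```text
pics
0.1901
{'t': 0.0, 'q': [60.552, 9.113, 91.572, -0.0, 79.423, -12.038], 'joint_velocities': [0.069, 0.036, -0.111, -0.071, 0.038, -0.035], 'effort': [0.001, -38.556, -32.211, 0.07, 0.038, -0.0], 'tool_pos': [0.172, 0.548, 0.404], 'eef_rot': [[-0.954, 0.299, -0.001], [0.299, 0.954, -0.002], [0.0, -0.002, -1.0]], 'ft_force': [-0.083, 0.466, 1.243], 'torque': [0.03, -0.045, -0.014], 'grasp_force': 0.0, 'opening': 0.092}
scene {'fx': 362.67595737328344, 'fy': 362.67595737328344, 'cx': 318.44007264535725, 'cy': 200.48112200842195, 'k1': -0.06469775472676186, 'rvec': array([ 2.13931217,  1.382612  , -0.49009072]), 'tvec': array([-0.24939241, -0.35744409,  1.24331136])} cam at [ 1.061871   -0.19096148  0.75614132]
top {'fx': 518.4734055161376, 'fy': 518.4734055161376, 'cx': 322.22053095948786, 'cy': 197.5067026214415, 'k1': -0.1259418545153748, 'rvec': array([ 2.15794161, -2.1670289 ,  0.10941213]), 'tvec': array([-0.00949361,  0.60269203,  1.36562409])} cam at [ 0.45174017 -0.02152523  1.42257669]
```

View pics/scene0.png

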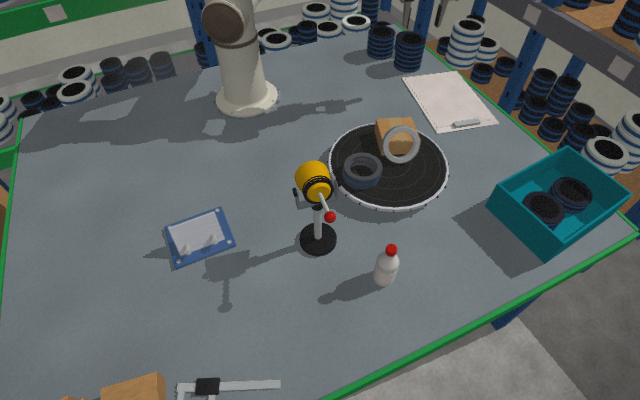

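View pics/top0.png

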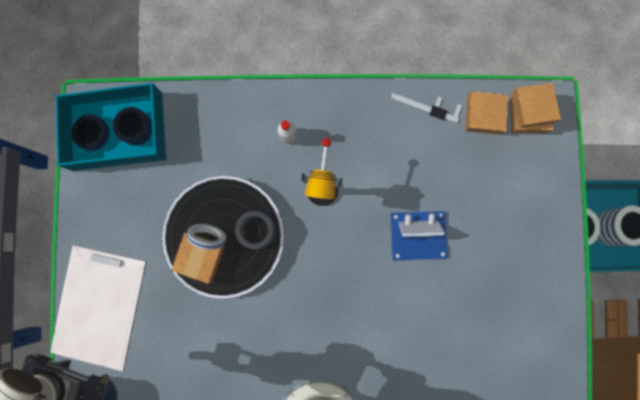

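```bash
cat > h.py <<'E'
import cv2,numpy as np
from bench import *
def cam(n):
    g=grab_frame(n); R=cv2.Rodrigues(np.array(g["rvec"]))[0]; t=np.array(g["tvec"]).ravel()
    K=np.array([[g["fx"],0,g["cx"]],[0,g["fy"],g["cy"]],[0,0,1]]); return g["frame"],K,np.array([g["k1"],0,0,0,0]),R,t
def ray(c,uv):
    p=cv2.undistortPoints(np.array([[uv]],float),c[1],c[2])[0,0]
    d=c[3].T@np.array([p[0],p[1],1]); return -c[3].T@c[4],d/np.linalg.norm(d)
def onz(c,uv,z): o,d=ray(c,uv); return o+d*(z-o[2])/d[2]
def tri(c1,u1,c2,u2):
    o1,d1=ray(c1,u1);o2,d2=ray(c2,u2); A=np.c_[d1,-d2]; s=np.linalg.lstsq(A,o2-o1,rcond=None)[0]
    a,b=o1+d1*s[0],o2+d2*s[1]; return (a+b)/2,np.linalg.norm(a-b)
def proj(c,X): return cv2.projectPoints(np.array([X],float),cv2.Rodrigues(c[3])[0],c[4],c[1],c[2])[0].ravel()
E
python3 - <<'E'
from h import *
S=cam("scene");T=cam("top")
def blobs(c,lo,hi,roi,n):
    x0,y0,x1,y1=roi; h=cv2.cvtColor(c[0],cv2.COLOR_RGB2HSV)[y0:y1,x0:x1]
    m=cv2.inRange(h,lo,hi)
    if lo[0]==0 and lo[1]>150: m|=cv2.inRange(h,(172,lo[1],lo[2]),(180,255,255))
    k,l,s,ce=cv2.connectedComponentsWithStats(m); o=[(int(s[i][4]),(ce[i]+[x0,y0]).round(1).tolist(),s[i][:4].tolist()) for i in range(1,k) if s[i][4]>8]
    print(n,sorted(o,reverse=True)[:4]); return sorted(o,reverse=True)
red=((0,160,80),(8,255,255))
a=blobs(S,*red,(290,190,420,300),"red S");b=blobs(T,*red,(270,110,350,160),"red T")
ye=((18,150,80),(32,255,255))
blobs(S,*ye,(280,150,350,220),"yel S");blobs(T,*ye,(295,160,350,215),"yel T")
bl=((105,150,40),(125,255,255))
blobs(T,*bl,(380,200,460,270),"blue T")
im=cv2.resize(T[0][195:305,155:295],None,fx=4,fy=4,interpolation=cv2.INTER_CUBIC)
im2=cv2.resize(T[0][200:270,380:460],None,fx=5,fy=5,interpolation=cv2.INTER_CUBIC)[:,:240*2]
im3=cv2.resize(S[0][115:195,325:465],None,fx=4,fy=4,interpolation=cv2.INTER_CUBIC)
cv2.imwrite("pics/t1.png",im[:,:,::-1]);cv2.imwrite("pics/st1.png",np.hstack([cv2.resize(T[0][202:268,382:458],(380,330),interpolation=cv2.INTER_CUBIC),cv2.resize(S[0][200:272,158:242],(385,330),interpolation=cv2.INTER_CUBIC)])[:,:,::-1]);cv2.imwrite("pics/s1.png",im3[:,:,::-1])
E
```

```text
red S [(108, [390.8, 249.6], [96, 54, 11, 12]), (101, [329.5, 216.6], [34, 21, 12, 12])]
red T [(43, [325.5, 141.9], [52, 29, 8, 7]), (43, [284.8, 124.6], [12, 11, 7, 8])]
yel S [(582, [310.2, 172.3], [15, 11, 35, 30]), (319, [318.3, 190.9], [27, 32, 24, 20])]
yel T [(702, [320.4, 185.2], [10, 10, 30, 29])]
blue T [(1235, [415.3, 243.8], [12, 13, 55, 46]), (117, [419.5, 215.8], [30, 12, 19, 8]), (61, [440.1, 218.7], [54, 12, 11, 15])]
```

View pics/t1.png

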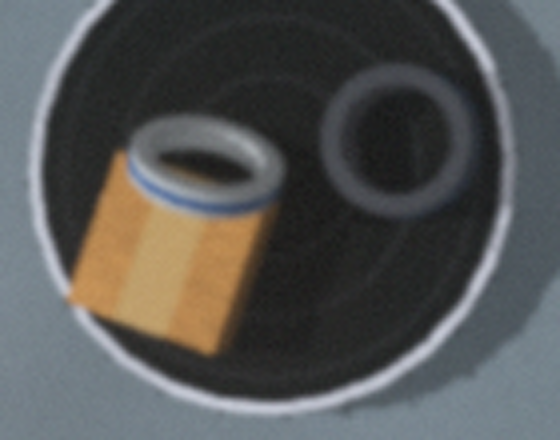

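View pics/st1.png

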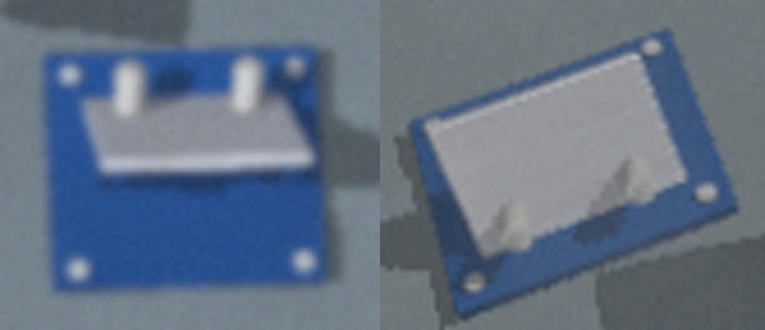

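View pics/s1.png

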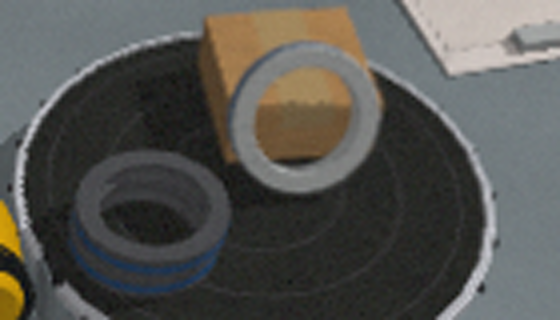

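Run:
```python
from h import *
np.set_printoptions(precision=4,suppress=True)
S=cam("scene");T=cam("top")
print("ring ctr front S",onz(S,(401.75,144.4),.0926))
c=[onz(T,p,.086) for p in((184.5,232.5),(172,270),(208.75,283.75),(225,246))]
for x in c: print("carton",x)
print("len",np.linalg.norm(c[0]-c[1]),np.linalg.norm(c[1]-c[2]), "ctr",sum(c)/4); 
d=c[0]-c[1];e=c[1]-c[2];print("az",np.degrees(np.arctan2(d[1],d[0])),np.degrees(np.arctan2(e[1],e[0])))
# ring rim blue band bottom in T (lowest of back)
print("plate L",tri(T,(402,233.4),S,(167.8,226.6)),"R",tri(T,(444.6,232),S,(214.7,212)))
for p in((396,217),(441,215.4),(397.6,256),(442.6,254.4)): print("screw",onz(T,p,.01))
print("knob",tri(S,(329.5,216.6),T,(325.5,141.9)),"cap",tri(S,(390.8,249.6),T,(284.8,124.6)))
print("lamp foot S",onz(S,(318,239),.01))
print("head T at .2",onz(T,(320.4,185.2),.2))
# platter rim: white circle in T
h=cv2.cvtColor(T[0],cv2.COLOR_RGB2HSV)
P=np.array([(163,237),(223,177),(284,237),(223,298)],float)
q=[onz(T,p,.04) for p in P];print("platter",np.array(q),sum(q)/4)
# ring: in top view extents left/right of blue band and steel
print("ring TL,TR",onz(T,(187,234),.09),onz(T,(226,238),.09))
```

```text
ring ctr front S [0.5041 0.291  0.0926]
carton [0.5068 0.3466 0.086 ]
carton [0.4095 0.378  0.086 ]
carton [0.3747 0.2807 0.086 ]
carton [0.4719 0.2394 0.086 ]
len 0.10227658627212015 0.1032874450222166 ctr [0.4407 0.3112 0.086 ]
az -17.871523944468397 70.3451152221009
plate L (array([ 0.5064, -0.2718,  0.0813]), np.float64(0.105521184883211)) R (array([ 0.5154, -0.2674,  0.1166]), np.float64(0.1087739968317972))
screw [ 0.5506 -0.2134  0.01  ]
screw [ 0.5542 -0.3377  0.01  ]
screw [ 0.4444 -0.216   0.01  ]
screw [ 0.4476 -0.3395  0.01  ]
knob (array([ 0.7156, -0.0214,  0.2155]), np.float64(0.00043733129027569417)) cap (array([0.7817, 0.0835, 0.1251]), np.float64(0.0018866670233666362))
lamp foot S [ 0.6326 -0.01    0.01  ]
head T at .2 [ 0.6139 -0.009   0.2   ]
platter [[0.4965 0.4184 0.04  ]
 [0.659  0.2567 0.04  ]
 [0.4964 0.0902 0.04  ]
 [0.3346 0.2524 0.04  ]] [0.4966 0.2544 0.04  ]
ring TL,TR [0.5028 0.3388 0.09  ] [0.4925 0.2363 0.09  ]
```

```bash
cat >> h.py <<'E'
from scipy.spatial.transform import Rotation as Ro
from scipy.linalg import fractional_matrix_power as fmp
def pose(R,p): M=np.eye(4);M[:3,:3]=R;M[:3,3]=p;return M
def cur(): s=state(); return pose(np.array(s["eef_rot"]),s["tool_pos"])
def plan(A,B,N,n=""):
    """constant row that repeated N times goes from A to B"""
    M=fmp(np.linalg.inv(A)@B,1/N).real; r=Ro.from_matrix(M[:3,:3]).as_rotvec(degrees=True)
    print(n,N,"x",M[:3,3].round(5).tolist(),r.round(3).tolist(),"| per row mm",np.linalg.norm(M[:3,3])*1e3,"deg",np.linalg.norm(r)); return B
def leanpose(C,az,s,tilt=28):
    """tool along the plane of a leaning ring, grasp point s above its centre C"""
    a,t=np.radians(az),np.radians(tilt); f=np.array([np.cos(a),np.sin(a),0]);k=np.array([0,0,1.])
    n=f*np.cos(t)+k*np.sin(t);u=-f*np.sin(t)+k*np.cos(t); z=-u
    return pose(np.c_[np.cross(n,z),n,z],np.array(C)+(s+.171)*u),n,u
E
python3 - <<'E'
from h import *
np.set_printoptions(precision=4,suppress=True)
S=cam("scene");T=cam("top")
print("plate +y",tri(T,(402,233.4),S,(214.7,212)),"-y",tri(T,(444.6,232),S,(167.8,226.6)))
C=np.array([.4985,.291,.0884]);G,n,u=leanpose(C,-18.7,.047)
b=np.cross(u,n)
for s in(1,-1): print("lat",proj(T,C+s*.05*b),proj(S,C+.009*n+s*.05*b),end=' ')
print("top",proj(T,C+.05*u),proj(S,C+.05*u+.009*n),proj(S,C-.05*u+.009*n))
P=G.copy();P[:3,3]+=.10*u
A=cur();B=plan(A,P,12,"pre");plan(B,G,4,"down"); print(P,G)
E
```

```text
plate +y (array([ 0.5033, -0.2179,  0.0767]), np.float64(0.0026513407802318664)) -y (array([ 0.5056, -0.327 ,  0.0849]), np.float64(0.004433117044192506))
lat [187.4234 229.5011] [419.7151 143.8634] lat [223.2435 241.8907] [382.7371 146.4336] top [198.0948 243.9461] [401.9811 126.3943] [400.6524 163.1473]
pre 12 x [-0.02495, 0.0037, 0.00566] [-1.815, -1.855, 7.442] | per row mm 25.852327212024278 deg 7.881405716681197
down 4 x [0.0, 0.0, 0.025] [0.0, 0.0, -0.0] | per row mm 25.0 deg 2.757643159524373e-16
[[ 0.3206  0.8363  0.4447  0.3571]
 [ 0.9472 -0.2831 -0.1505  0.3389]
 [ 0.      0.4695 -0.8829  0.3692]
 [ 0.      0.      0.      1.    ]] [[ 0.3206  0.8363  0.4447  0.4016]
 [ 0.9472 -0.2831 -0.1505  0.3238]
 [ 0.      0.4695 -0.8829  0.2809]
 [ 0.      0.      0.      1.    ]]
```

play_rows:
  commands:
    - [0.4,[-0.025,0.0037,0.0057],[-1.815,-1.855,7.442]]
    - [0.4,[-0.025,0.0037,0.0057],[-1.815,-1.855,7.442]]
    - [0.4,[-0.025,0.0037,0.0057],[-1.815,-1.855,7.442]]
    - [0.4,[-0.025,0.0037,0.0057],[-1.815,-1.855,7.442]]
    - [0.4,[-0.025,0.0037,0.0057],[-1.815,-1.855,7.442]]
    - [0.4,[-0.025,0.0037,0.0057],[-1.815,-1.855,7.442]]
    - [0.4,[-0.025,0.0037,0.0057],[-1.815,-1.855,7.442]]
    - [0.4,[-0.025,0.0037,0.0057],[-1.815,-1.855,7.442]]
    - [0.4,[-0.025,0.0037,0.0057],[-1.815,-1.855,7.442]]
    - [0.4,[-0.025,0.0037,0.0057],[-1.815,-1.855,7.442]]
    - [0.4,[-0.025,0.0037,0.0057],[-1.815,-1.855,7.442]]
    - [0.4,[-0.025,0.0037,0.0057],[-1.815,-1.855,7.442]]
    - [0.4,[0,0,0],[0,0,0]]
    - [0.4,[0,0,0],[0,0,0]]

```text
t: 2.15
tool_pos: [0.3576, 0.339, 0.3692]
eef_rot: [[0.319, 0.837, 0.445], [0.948, -0.282, -0.149], [0.001, 0.469, -0.883]]
ft_force: [-0.1, 0.2, -0.0]
opening: 0.055
grasp_force: 0.0
```

Run:
```python
from h import *
np.set_printoptions(precision=4,suppress=True)
G,n,u=leanpose([.4985,.291,.0884],-18.7,.047); P=G.copy();P[:3,3]+=.10*u
A=cur(); print(state()["opening"],state()["ft_force"]); plan(A,G,4)
tip=A[:3,3]+A[:3,2]*.19
S=cam("scene"); print("tips",tip,proj(S,tip)); cv2.imwrite("pics/s2.png",cv2.resize(S[0][60:200,310:480],None,fx=4,fy=4,interpolation=cv2.INTER_CUBIC)[:,:,::-1])
```

```text
0.05497233777586934 [-0.1061  0.2309 -0.0008]
 4 x [-0.0001, -9e-05, 0.02496] [-0.003, -0.023, 0.02] | per row mm 24.95752007885611 deg 0.030567830117386008
tips [0.4421 0.3107 0.2014] [402.2363  95.244 ]
```

View pics/s2.png

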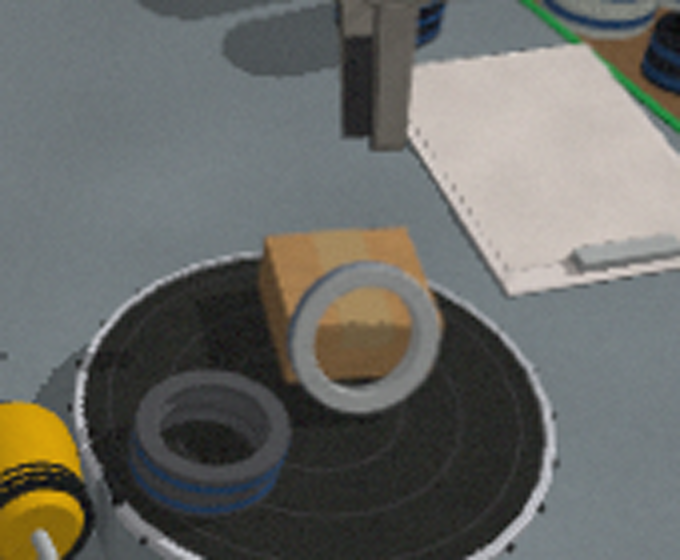

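play_rows:
  commands:
    - [0.52,[0,0,0.025],[0,0,0]]
    - [0.52,[0,0,0.025],[0,0,0]]
    - [0.52,[0,0.0005,0.02],[0,0,0]]
    - [0.52,[0,0.0005,0.01],[0,0,0]]
    - [0.52,[0,0,0.01],[0,0,0]]
    - [0.52,[0,0,0.01],[0,0,0]]
    - [0.52,[0,0,0],[0,0,0]]

```text
t: 3.08
tool_pos: [0.4028, 0.323, 0.2805]
eef_rot: [[0.321, 0.837, 0.444], [0.947, -0.283, -0.151], [-0.001, 0.469, -0.883]]
ft_force: [0.2, 0.2, -0.2]
opening: 0.0443
grasp_force: 0.0
```

play_rows:
  commands:
    - [0.62,[0,0,0],[0,0,0]]
    - [0.68,[0,0,0],[0,0,0]]
    - [0.72,[0,0,0],[0,0,0]]
    - [0.75,[0,0,0],[0,0,0]]
    - [0.77,[0,0,0],[0,0,0]]

```text
t: 3.7
tool_pos: [0.4027, 0.3232, 0.281]
eef_rot: [[0.321, 0.836, 0.445], [0.947, -0.283, -0.15], [0.0, 0.469, -0.883]]
ft_force: [-0.4, -0.2, -0.8]
opening: 0.0211
grasp_force: 0.3
```

play_rows:
  commands:
    - [0.79,[0,0,0],[0,0,0]]
    - [0.82,[0,0,0],[0,0,0]]
    - [0.9,[0,0,0],[0,0,0]]
    - [1,[0,0,0],[0,0,0]]
    - [1,[0,0,0],[0,0,0]]
    - [1,[0,0,0],[0,0,0]]

```text
t: 4.45
tool_pos: [0.4027, 0.3231, 0.2809]
eef_rot: [[0.321, 0.836, 0.445], [0.947, -0.283, -0.151], [-0.0, 0.469, -0.883]]
ft_force: [-0.4, -0.0, -2.9]
opening: 0.0177
grasp_force: 29.9
```

play_rows:
  commands:
    - [1,[0,0.0019,-0.0035],[0,0,0]]
    - [1,[0,0.0038,-0.0071],[0,0,0]]
    - [1,[0,0.0047,-0.0088],[0,0,0]]
    - [1,[0,0.007,-0.0132],[0,0,0]]
    - [1,[0,0.0094,-0.0177],[0,0,0]]
    - [1,[0,0.0094,-0.0177],[0,0,0]]
    - [1,[0,0.0094,-0.0177],[0,0,0]]
    - [1,[0,0.0094,-0.0177],[0,0,0]]
    - [1,[0,0.0094,-0.0177],[0,0,0]]
    - [1,[0,0.0047,-0.0088],[0,0,0]]
    - [1,[0,0,0],[0,0,0]]
    - [1,[0,0,0],[0,0,0]]

```text
t: 5.95
tool_pos: [0.4026, 0.323, 0.4272]
eef_rot: [[0.321, 0.837, 0.443], [0.947, -0.283, -0.151], [-0.001, 0.468, -0.884]]
ft_force: [-1.0, 0.5, -4.6]
opening: 0.0175
grasp_force: 29.9
```

Run:
```python
from h import *
S=cam("scene");T=cam("top")
a=cv2.resize(S[0][80:230,270:460],(760,600)) ;A=cv2.resize(a,(400,316))
b=cv2.resize(T[0][150:310,140:340],(400,320))[:316]
a=cv2.resize(S[0][50:200,300:490],(400,316),interpolation=cv2.INTER_CUBIC)
cv2.imwrite("pics/l1.png",np.hstack([a,b])[:,:,::-1])
```

```text
(no output)
```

View pics/l1.png

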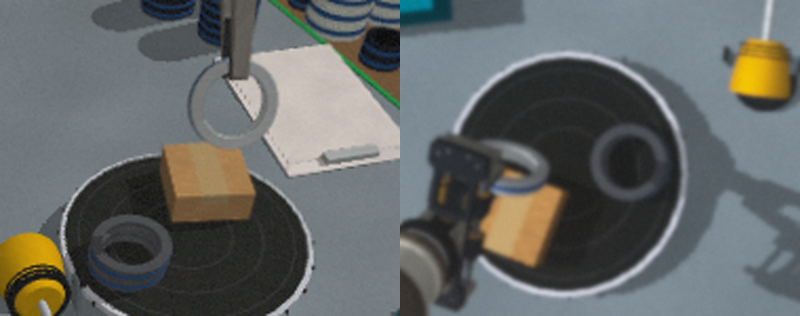

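Run:
```python
from h import *
np.set_printoptions(precision=4,suppress=True)
S=cam("scene");T=cam("top")
print("edge T",onz(T,(402,233.4),.0784),onz(T,(444.6,232),.0784))
print("edge S",onz(S,(214.7,212),.0784),onz(S,(167.8,226.6),.0784))
print("rollertips T",onz(T,(407.8,214.4),.0376),onz(T,(431.2,213.8),.0376))
for z in(.0,.01):
  print("foot corners T",[onz(T,(382+a/5,202+b/5),z)[:2] for a,b in((45,55),(320,47),(55,290),(327,282))])
# seat hypothesis -> project features
for seat,az in(((.516,-.2745,.072),1.5),):
  _,n,u=leanpose(seat,az,0); b=np.cross(n,-u)
  for nm,x,y,z in(("edge",-.012,.055,-.009),("edge",-.012,-.055,-.009),("tip",.048,.032,.017),("tip",.048,-.032,.017),("c",0,0,-.009)):
    # y axis = z x x
    ya=np.cross(n,-u); X=np.array(seat)-u*x+ya*y+n*z; print(nm,X,"T",proj(T,X),"S",proj(S,X))
# ring in hand
A=cur(); u=-A[:3,2];n=A[:3,1];C=A[:3,3]-.218*u
m=cv2.inRange(cv2.cvtColor(S[0],cv2.COLOR_RGB2HSV),(0,0,110),(180,45,215)); 
k,l,s,ce=cv2.connectedComponentsWithStats(m); i=l[int(98),391]; print("comp",i,s[i],ce[i])
print("exp C",C,"expS",proj(S,C+.009*n))
o,d=ray(S,(410.9,98.7)); q=C+.009*n; X=o+d*((q-o)@n)/(d@n); e=X-q; print("err along u",e@u,"tool x",e@A[:3,0])
cv2.imwrite("pics/z.png",np.hstack([cv2.resize(S[0][70:130,380:440],(400,400),interpolation=cv2.INTER_CUBIC),cv2.resize(T[0][205:265,385:445],(400,400),interpolation=cv2.INTER_CUBIC)])[:,:,::-1])
```

```text
edge T [ 0.503  -0.219   0.0784] [ 0.5058 -0.3308  0.0784]
edge S [ 0.505  -0.2165  0.0784] [ 0.5007 -0.326   0.0784]
rollertips T [ 0.5554 -0.2416  0.0376] [ 0.5567 -0.305   0.0376]
foot corners T [array([ 0.5624, -0.2011]), array([ 0.5659, -0.3542]), array([ 0.4335, -0.2046]), array([ 0.4364, -0.3549])]
foot corners T [array([ 0.5616, -0.1999]), array([ 0.5651, -0.3519]), array([ 0.4336, -0.2033]), array([ 0.4365, -0.3525])]
edge [ 0.501  -0.2199  0.0784] T [402.3478 234.1895] S [212.9075 211.2246]
edge [ 0.5039 -0.3298  0.0784] T [444.2699 232.7615] S [166.3764 228.2216]
tip [ 0.5527 -0.2415  0.0376] T [407.8014 215.4204] S [213.4224 240.8887]
tip [ 0.5544 -0.3055  0.0376] T [431.4205 214.6562] S [186.6094 251.1649]
c [ 0.5081 -0.2747  0.0678] T [422.5156 231.4904] S [191.7968 224.0227]
comp 2 [     0      0    635    400 116958] [261.0276 236.5915]
exp C [0.4994 0.2901 0.2347] expS [411.4696  99.4978]
err along u 0.0019104679549753207 tool x -0.001446616626652003
```

View pics/z.png

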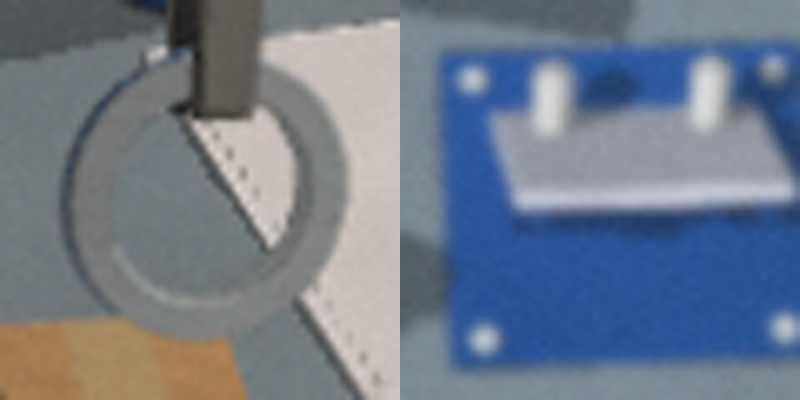

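Run:
```python
from h import *
np.set_printoptions(precision=4,suppress=True)
seat=np.array([.517,-.274,.072]);G,n,u=leanpose(seat,1.5,.047)
P=G.copy();P[:3,3]+=.06*u+.005*n
U=G.copy();U[:3,3]+=.06*u+.005*n+[0,0,.07]
A=cur();M=A@fmp(np.linalg.inv(A)@U,.5).real;print("mid",M[:3,3], U[:3,3])
B=plan(A,U,20,"over");plan(B,P,4,"down")
```

```text
mid [0.3703 0.0234 0.4086] [ 0.3909 -0.2773  0.3898]
over 20 x [-0.02989, 0.00282, 0.00364] [-0.003, 0.476, -0.891] | per row mm 30.237471908529155 deg 1.009999131284159
down 4 x [-0.0, -0.00822, 0.01545] [0.0, 0.0, 0.0] | per row mm 17.499999999999993 deg 1.0404126196697508e-17
```

play_rows:
  commands:
    - [1,[-0.0149,0.0014,0.0018],[0,0.238,-0.446]]
    - [1,[-0.0299,0.0028,0.0036],[-0.003,0.476,-0.891]]
    - [1,[-0.0299,0.0028,0.0036],[-0.003,0.476,-0.891]]
    - [1,[-0.0299,0.0028,0.0036],[-0.003,0.476,-0.891]]
    - [1,[-0.0299,0.0028,0.0036],[-0.003,0.476,-0.891]]
    - [1,[-0.0299,0.0028,0.0036],[-0.003,0.476,-0.891]]
    - [1,[-0.0299,0.0028,0.0036],[-0.003,0.476,-0.891]]
    - [1,[-0.0299,0.0028,0.0036],[-0.003,0.476,-0.891]]
    - [1,[-0.0299,0.0028,0.0036],[-0.003,0.476,-0.891]]
    - [1,[-0.0299,0.0028,0.0036],[-0.003,0.476,-0.891]]
    - [1,[-0.0299,0.0028,0.0036],[-0.003,0.476,-0.891]]
    - [1,[-0.0299,0.0028,0.0036],[-0.003,0.476,-0.891]]
    - [1,[-0.0299,0.0028,0.0036],[-0.003,0.476,-0.891]]
    - [1,[-0.0299,0.0028,0.0036],[-0.003,0.476,-0.891]]
    - [1,[-0.0299,0.0028,0.0036],[-0.003,0.476,-0.891]]
    - [1,[-0.0299,0.0028,0.0036],[-0.003,0.476,-0.891]]
    - [1,[-0.0299,0.0028,0.0036],[-0.003,0.476,-0.891]]
    - [1,[-0.0299,0.0028,0.0036],[-0.003,0.476,-0.891]]
    - [1,[-0.0299,0.0028,0.0036],[-0.003,0.476,-0.891]]
    - [1,[-0.0299,0.0028,0.0036],[-0.003,0.476,-0.891]]

```text
t: 8.65
tool_pos: [0.3874, -0.2636, 0.3913]
eef_rot: [[-0.018, 0.883, 0.469], [1.0, 0.016, 0.007], [-0.001, 0.469, -0.883]]
ft_force: [-0.7, -0.6, -3.1]
opening: 0.0175
grasp_force: 29.9
```

play_rows:
  commands:
    - [1,[-0.0149,0.0014,0.0018],[0,0.238,-0.446]]
    - [1,[0,-0.004,0.0077],[0,0,0]]
    - [1,[0,-0.0082,0.0155],[0,0,0]]
    - [1,[0,-0.0082,0.0155],[0,0,0]]
    - [1,[0,-0.0082,0.0155],[0,0,0]]
    - [1,[0,-0.0041,0.0077],[0,0,0]]
    - [1,[0,0,0],[0,0,0]]
    - [1,[0,0,0],[0,0,0]]

```text
t: 9.65
tool_pos: [0.3912, -0.2775, 0.3214]
eef_rot: [[-0.026, 0.882, 0.471], [1.0, 0.023, 0.012], [-0.0, 0.471, -0.882]]
ft_force: [0.5, -0.5, -3.0]
opening: 0.0175
grasp_force: 29.9
```

Run:
```python
from h import *
np.set_printoptions(precision=4,suppress=True)
seat=np.array([.517,-.274,.072]);G,n,u=leanpose(seat,1.5,.047)
P=G.copy();P[:3,3]+=.010*u+.005*n
A=cur();plan(A,P,3)
S=cam("scene")
C=A[:3,3]-.218*u; print("ring C",C,"S",proj(S,C+.009*n),"seat S",proj(S,seat))
cv2.imwrite("pics/p1.png",np.hstack([cv2.resize(S[0][180:280,140:240],(400,400),interpolation=cv2.INTER_CUBIC),cv2.resize(cam("top")[0][195:275,375:455],(400,400),interpolation=cv2.INTER_CUBIC)])[:,:,::-1])
```

```text
3 x [8e-05, -0.00033, 0.01709] [0.041, 0.008, 0.004] | per row mm 17.097061592610903 deg 0.04151570896910101
ring C [ 0.4935 -0.2748  0.1289] S [182.7199 204.881 ] seat S [192.378  225.8112]
```

View pics/p1.png

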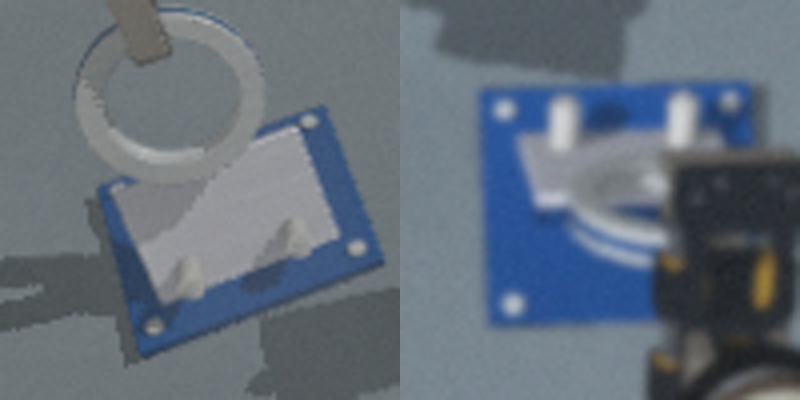

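play_rows:
  commands:
    - [1,[0.0005,0,0.012],[0,0,0]]
    - [1,[0.0005,0,0.015],[0,0,0]]
    - [1,[0.0005,-0.001,0.011],[0,0,0]]
    - [1,[0,0,0.006],[0,0,0]]
    - [1,[0,0,0.002],[0,0,0]]
    - [1,[0,0,0.001],[0,0,0]]
    - [1,[0,0,0],[0,0,0]]

```text
t: 10.62
tool_pos: [0.4121, -0.2753, 0.279]
eef_rot: [[-0.026, 0.882, 0.471], [1.0, 0.023, 0.012], [0.0, 0.471, -0.882]]
ft_force: [-0.0, -0.1, -2.8]
opening: 0.0176
grasp_force: 29.9
```

play_rows:
  commands:
    - [1,[0,0,0.001],[0,0,0]]
    - [1,[0,0,0.001],[0,0,0]]
    - [1,[0,0,0.001],[0,0,0]]
    - [1,[0,0,0],[0,0,0]]

```text
t: 11.12
tool_pos: [0.4135, -0.2751, 0.276]
eef_rot: [[-0.026, 0.882, 0.47], [1.0, 0.023, 0.013], [0.001, 0.47, -0.882]]
ft_force: [0.1, 0.5, -3.8]
opening: 0.0178
grasp_force: 29.9
```

play_rows:
  commands:
    - [1,[0,0,0.0015],[0,0,0]]
    - [1,[0,0,0.0015],[0,0,0]]
    - [1,[0,0,0.0015],[0,0,0]]
    - [1,[0,0,0.001],[0,0,0]]
    - [1,[0,0,0],[0,0,0]]

```text
t: 11.75
tool_pos: [0.4161, -0.275, 0.2711]
eef_rot: [[-0.026, 0.882, 0.47], [1.0, 0.023, 0.013], [0.001, 0.47, -0.882]]
ft_force: [0.3, -0.1, -4.1]
opening: 0.0177
grasp_force: 29.9
```

play_rows:
  commands:
    - [1,[0,0,0.001],[0,0,0]]
    - [1,[0,0,0.001],[0,0,0]]
    - [1,[0,0,0],[0,0,0]]

```text
t: 12.12
tool_pos: [0.4171, -0.275, 0.2694]
eef_rot: [[-0.026, 0.882, 0.47], [1.0, 0.023, 0.013], [0.001, 0.47, -0.882]]
ft_force: [0.2, -0.4, -4.2]
opening: 0.0179
grasp_force: 29.9
```

play_rows:
  commands:
    - [1,[0,0,0.001],[0,0,0]]
    - [1,[0,0,0.001],[0,0,0]]
    - [1,[0,0,0],[0,0,0]]

```text
t: 12.5
tool_pos: [0.418, -0.2749, 0.2676]
eef_rot: [[-0.026, 0.882, 0.47], [1.0, 0.023, 0.013], [0.001, 0.47, -0.882]]
ft_force: [-0.1, -0.1, -4.1]
opening: 0.0176
grasp_force: 29.9
```

play_rows:
  commands:
    - [1,[0,0,0.0008],[0,0,0]]
    - [1,[0,0,0],[0,0,0]]

```text
t: 12.75
tool_pos: [0.4184, -0.275, 0.2669]
eef_rot: [[-0.026, 0.882, 0.47], [1.0, 0.023, 0.013], [0.001, 0.47, -0.882]]
ft_force: [-0.7, 0.4, -4.0]
opening: 0.018
grasp_force: 29.9
```

play_rows:
  commands:
    - [1,[0,0,0.0008],[0,0,0]]
    - [1,[0,0,0],[0,0,0]]

```text
t: 13.0
tool_pos: [0.4188, -0.275, 0.2664]
eef_rot: [[-0.026, 0.882, 0.47], [1.0, 0.023, 0.013], [0.001, 0.471, -0.882]]
ft_force: [-1.6, 0.9, -2.3]
opening: 0.018
grasp_force: 29.9
```

play_rows:
  commands:
    - [1,[0.0003,0,0.0005],[0,0,0]]
    - [1,[0,0,0],[0,0,0]]

```text
t: 13.25
tool_pos: [0.419, -0.2748, 0.2663]
eef_rot: [[-0.027, 0.882, 0.471], [1.0, 0.023, 0.013], [0.0, 0.471, -0.882]]
ft_force: [-4.3, 1.4, 2.8]
opening: 0.0173
grasp_force: 30.0
```

play_rows:
  commands:
    - [1,[0,-0.001,0],[0,0,0]]
    - [1,[0,-0.001,0],[0,0,0]]
    - [1,[0,0,0],[0,0,0]]

```text
t: 13.62
tool_pos: [0.4175, -0.2749, 0.2655]
eef_rot: [[-0.026, 0.881, 0.472], [1.0, 0.023, 0.012], [0.0, 0.472, -0.882]]
ft_force: [0.0, 1.6, 3.3]
opening: 0.0177
grasp_force: 29.8
```

play_rows:
  commands:
    - [1,[0,-0.001,0],[0,0,0]]
    - [1,[0,-0.001,0],[0,0,0]]
    - [1,[0,0,0],[0,0,0]]

```text
t: 14.0
tool_pos: [0.4157, -0.275, 0.2645]
eef_rot: [[-0.026, 0.882, 0.471], [1.0, 0.023, 0.012], [0.0, 0.472, -0.882]]
ft_force: [0.9, 1.7, 5.0]
opening: 0.0177
grasp_force: 29.9
```

play_rows:
  commands:
    - [1,[0,-0.0007,0],[0,0,0]]
    - [1,[0,0,0],[0,0,0]]

```text
t: 14.25
tool_pos: [0.4151, -0.275, 0.2641]
eef_rot: [[-0.026, 0.882, 0.471], [1.0, 0.023, 0.012], [0.0, 0.471, -0.882]]
ft_force: [1.5, 1.4, 5.5]
opening: 0.0175
grasp_force: 29.9
```

play_rows:
  commands:
    - [1,[0,-0.0007,0],[0,0,0]]
    - [1,[0,0,0],[0,0,0]]

```text
t: 14.5
tool_pos: [0.4145, -0.275, 0.2639]
eef_rot: [[-0.026, 0.881, 0.472], [1.0, 0.023, 0.012], [-0.0, 0.472, -0.882]]
ft_force: [2.2, 1.9, 5.5]
opening: 0.0177
grasp_force: 30.0
```

play_rows:
  commands:
    - [1,[0,-0.0007,0],[0,0,0]]
    - [1,[0,0,0],[0,0,0]]

```text
t: 14.75
tool_pos: [0.4142, -0.275, 0.2638]
eef_rot: [[-0.026, 0.881, 0.473], [1.0, 0.023, 0.012], [-0.0, 0.473, -0.881]]
ft_force: [5.6, 3.0, 5.0]
opening: 0.0181
grasp_force: 30.0
```

play_rows:
  commands:
    - [0.8,[0,0,0],[0,0,0]]
    - [0.78,[0,0,0],[0,0,0]]
    - [0.75,[0,0,0],[0,0,0]]
    - [0.7,[0,0,0],[0,0,0]]
    - [0.55,[0,0,0],[0,0,0]]
    - [0.5,[0,0,0],[0,0,0]]
    - [0.5,[0,0,0],[0,0,0]]

```text
t: 15.62
tool_pos: [0.4135, -0.2748, 0.2628]
eef_rot: [[-0.026, 0.882, 0.47], [1.0, 0.023, 0.013], [0.001, 0.47, -0.883]]
ft_force: [-0.6, -0.2, -1.0]
opening: 0.0459
grasp_force: 0.0
```

play_rows:
  commands:
    - [0.5,[0,0,-0.01],[0,0,0]]
    - [0.5,[0,0,-0.02],[0,0,0]]
    - [0.5,[0,0,-0.03],[0,0,0]]
    - [0.5,[0,0,-0.04],[0,0,0]]
    - [0.5,[0,0,-0.03],[0,0,0]]
    - [0.5,[0,0,0],[0,0,0]]

```text
t: 16.38
tool_pos: [0.3522, -0.2772, 0.3803]
eef_rot: [[-0.025, 0.881, 0.473], [1.0, 0.024, 0.008], [-0.005, 0.473, -0.881]]
ft_force: [0.2, -0.3, -0.1]
opening: 0.0457
grasp_force: 0.0
```

Run:
```python
from h import *
np.set_printoptions(precision=4,suppress=True)
S=cam("scene");T=cam("top")
cv2.imwrite("pics/p2.png",np.hstack([cv2.resize(S[0][190:280,145:235],(400,400),interpolation=cv2.INTER_CUBIC),cv2.resize(T[0][120:240,280:400],(400,400),interpolation=cv2.INTER_CUBIC)])[:,:,::-1])
for seat in((.517,-.274,.072),(.517,-.272,.072)):
  seat=np.array(seat);G,n,u=leanpose(seat,1.5,.047);b=np.cross(u,n)
  print([proj(S,seat+.009*n+.05*v).round(1).tolist() for v in(u,-u,b,-b)])
# pivot: yellow front/back? knob line
print("state",cur(),state()["ft_force"])
```

```text
[[184.6, 208.3], [200.4, 245.4], [213.8, 219.5], [171.0, 235.4]]
[[185.5, 208.1], [201.2, 245.1], [214.7, 219.2], [171.9, 235.1]]
state [[-0.026   0.8822  0.4702  0.3524]
 [ 0.9997  0.0226  0.0128 -0.2763]
 [ 0.0007  0.4704 -0.8825  0.3772]
 [ 0.      0.      0.      1.    ]] [ 0.457  -0.0503 -0.196 ]
```

View pics/p2.png

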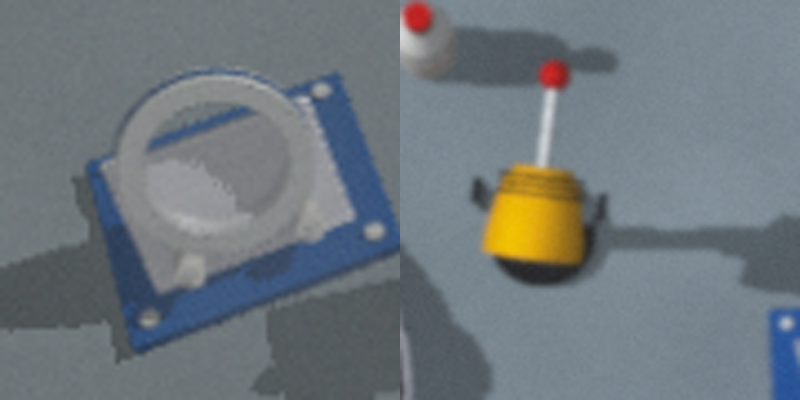

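```bash
cat > lamp.py <<'E'
from h import *
np.set_printoptions(precision=4,suppress=True)
def red(c,roi):
    x0,y0,x1,y1=roi; h=cv2.cvtColor(c[0],cv2.COLOR_RGB2HSV)[y0:y1,x0:x1]
    m=cv2.inRange(h,(0,160,80),(8,255,255))|cv2.inRange(h,(172,160,80),(180,255,255))
    k,l,s,ce=cv2.connectedComponentsWithStats(m); o=sorted([(int(s[i][4]),*(ce[i]+[x0,y0])) for i in range(1,k) if s[i][4]>8],reverse=True); return o
def tool(az_y,grasp):
    a=np.radians(az_y);y=np.array([np.cos(a),np.sin(a),0]);z=np.array([0,0,-1.]);return pose(np.c_[np.cross(y,z),y,z],np.array(grasp)-.171*z)
RING=np.array([.5165,-.2725,.072])
E
python3 - <<'E'
from lamp import *
S=cam("scene");T=cam("top")
a,b=onz(T,(304,177.9),.2),onz(T,(340,182.4),.2); f=b-a; print("fork",a,b,np.linalg.norm(f),"az knob",np.degrees(np.arctan2(f[0],-f[1])))
k=red(S,(290,190,345,235))[0][1:],red(T,(305,130,350,160))[0][1:]; K,_=tri(S,k[0],T,k[1]); print("knob",K)
m=(a+b)/2; d=K-m; print("fork mid",m,"az",np.degrees(np.arctan2(d[1],d[0])),"dist",np.linalg.norm(d))
s1,s2=onz(T,(322.3,169.5),.206),onz(T,(325.9,145.5),.2145); d=s2-s1;print("stem az",np.degrees(np.arctan2(d[1],d[0])))
az=-6; h=np.sqrt(.088**2-(K[2]-.2)**2); p=K-[h*np.cos(np.radians(az)),h*np.sin(np.radians(az)),K[2]-.2]; print("pivot",p)
d=(RING-p)/np.linalg.norm(RING-p); print("target knob",p-.088*d,"swivel",np.degrees(np.arctan2(-d[1],-d[0])),"tilt",np.degrees(np.arcsin(-d[2])))
A=cur(); U=A.copy();U[:3,3]+=[0,0,.1]; P=tool(az+90,K+[0,0,.09])
plan(A,U,3,"up");plan(U,P,14,"over"); plan(P,tool(az+90,K),5,"dn")
for t in(.25,.5,.75): M=U@fmp(np.linalg.inv(U)@P,t).real; print(M[:3,3],"tip",M[:3,3]+.19*M[:3,2])
E
```

```text
fork [0.6317 0.0301 0.2   ] [ 0.6204 -0.0556  0.2   ] 0.08642153026055457 az knob -7.470811559311089
knob [ 0.7154 -0.0215  0.2149]
fork mid [ 0.6261 -0.0128  0.2   ] az -5.577543677105397 dist 0.0910050624831432
stem az -8.909948196266376
pivot [ 0.6291 -0.0124  0.2   ]
target knob [0.661  0.0612 0.2362] swivel 66.58022237252712 tilt 24.305347190460836
up 3 x [0.0001, 0.01565, -0.02943] [0.0, -0.0, 0.0] | per row mm 33.33333333333335 deg 2.5439608225401225e-15
over 14 x [-0.00281, 0.03349, 0.00919] [1.648, 1.428, -5.767] | per row mm 34.84392574458747 deg 6.165789146980332
dn 5 x [-0.0, 0.0, 0.018] [0.0, 0.0, 0.0] | per row mm 18.000000000000014 deg 1.2565748495817002e-16
[ 0.4714 -0.267   0.4985] tip [ 0.5404 -0.2518  0.3221]
[ 0.5811 -0.2159  0.5067] tip [ 0.6262 -0.1969  0.3232]
[ 0.6663 -0.13    0.4991] tip [ 0.6874 -0.1163  0.3108]
```

play_rows:
  commands:
    - [0.35,[0,0.0156,-0.0294],[0,0,0]]
    - [0.35,[0,0.0156,-0.0294],[0,0,0]]
    - [0.35,[0,0.0156,-0.0294],[0,0,0]]
    - [0.35,[-0.0028,0.0335,0.0092],[1.648,1.428,-5.767]]
    - [0.35,[-0.0028,0.0335,0.0092],[1.648,1.428,-5.767]]
    - [0.35,[-0.0028,0.0335,0.0092],[1.648,1.428,-5.767]]
    - [0.35,[-0.0028,0.0335,0.0092],[1.648,1.428,-5.767]]
    - [0.35,[-0.0028,0.0335,0.0092],[1.648,1.428,-5.767]]
    - [0.35,[-0.0028,0.0335,0.0092],[1.648,1.428,-5.767]]
    - [0.35,[-0.0028,0.0335,0.0092],[1.648,1.428,-5.767]]
    - [0.35,[-0.0028,0.0335,0.0092],[1.648,1.428,-5.767]]
    - [0.35,[-0.0028,0.0335,0.0092],[1.648,1.428,-5.767]]
    - [0.35,[-0.0028,0.0335,0.0092],[1.648,1.428,-5.767]]
    - [0.35,[-0.0028,0.0335,0.0092],[1.648,1.428,-5.767]]
    - [0.35,[-0.0028,0.0335,0.0092],[1.648,1.428,-5.767]]
    - [0.35,[-0.0028,0.0335,0.0092],[1.648,1.428,-5.767]]
    - [0.35,[-0.0028,0.0335,0.0092],[1.648,1.428,-5.767]]
    - [0.35,[0,0,0],[0,0,0]]
    - [0.35,[0,0,0],[0,0,0]]

```text
t: 18.95
tool_pos: [0.7154, -0.0223, 0.4758]
eef_rot: [[-0.994, 0.106, -0.0], [0.106, 0.994, -0.002], [-0.0, -0.002, -1.0]]
ft_force: [-0.8, 0.5, -0.0]
opening: 0.0597
grasp_force: 0.0
```

Run:
```python
from lamp import *
A=cur(); K=np.array([.7154,-.0215,.215]); P=tool(83,K); plan(A,P,5); print(A,state()["opening"],state()["q"])
p=np.array([.6285,-.0122,.2]); 
# arc of knob with tool following
sw0,ti0=-7,np.degrees(np.arcsin(.015/.088))
d=(RING-p)/np.linalg.norm(RING-p); sw1,ti1=np.degrees(np.arctan2(-d[1],-d[0])),np.degrees(np.arcsin(-d[2])); print(sw0,ti0,sw1,ti1)
def at(f):
    s=np.radians(sw0+f*(sw1-sw0));t=np.radians(ti0+f*(ti1-ti0)); return tool(np.degrees(s)+90,p+.088*np.array([np.cos(t)*np.cos(s),np.cos(t)*np.sin(s),np.sin(t)]))
N=20
for i in range(0,N,4): plan(at(i/N),at((i+1)/N),1,i)
print(at(1)); plan(at(0),at(1),N,"whole")
```

```text
5 x [2e-05, 0.00019, 0.01795] [-0.023, 0.001, 0.183] | per row mm 17.952949958904295 deg 0.18491057906436095
[[-0.9944  0.106  -0.0002  0.7154]
 [ 0.106   0.9944 -0.002  -0.0223]
 [-0.0001 -0.002  -1.      0.4758]
 [ 0.      0.      0.      1.    ]] 0.05968780703687389 [-11.409   28.6854  59.2099  -0.1157  92.0902 -95.3304]
-7 9.814248332932399 66.71910709335488 24.30878624730486
0 1 x [0.00038, 0.00556, -0.0011] [0.0, 0.0, -3.686] | per row mm 5.681190786527798 deg 3.6859553546677346
4 1 x [0.00043, 0.0055, -0.00108] [0.0, 0.0, -3.686] | per row mm 5.624612679980505 deg 3.6859553546677457
8 1 x [0.00048, 0.00543, -0.00107] [0.0, 0.0, -3.686] | per row mm 5.554232000067633 deg 3.6859553546677617
12 1 x [0.00053, 0.00534, -0.00105] [0.0, 0.0, -3.686] | per row mm 5.470251738275959 deg 3.6859553546677337
16 1 x [0.00058, 0.00524, -0.00103] [0.0, 0.0, -3.686] | per row mm 5.372915675254121 deg 3.6859553546677377
[[-0.3952 -0.9186  0.      0.6602]
 [-0.9186  0.3952  0.      0.0615]
 [-0.      0.     -1.      0.4072]
 [ 0.      0.      0.      1.    ]]
whole 20 x [0.00045, 0.00536, -0.00106] [0.0, 0.0, -3.686] | per row mm 5.478945904730289 deg 3.6859553546677426
```

play_rows:
  commands:
    - [0.35,[0,0.0002,0.018],[0,0,0.18]]
    - [0.35,[0,0.0002,0.018],[0,0,0.18]]
    - [0.35,[0,0.0002,0.018],[0,0,0.18]]
    - [0.35,[0,0.0002,0.018],[0,0,0.18]]
    - [0.35,[0,0.0002,0.018],[0,0,0.18]]
    - [0.6,[0,0,0],[0,0,0]]
    - [0.7,[0,0,0],[0,0,0]]
    - [0.75,[0,0,0],[0,0,0]]
    - [0.85,[0,0,0],[0,0,0]]
    - [0.9,[0,0,0],[0,0,0]]
    - [0.9,[0,0,0],[0,0,0]]

```text
t: 20.32
tool_pos: [0.7156, -0.0212, 0.3877]
eef_rot: [[-0.993, 0.121, 0.003], [0.121, 0.993, -0.002], [-0.003, -0.002, -1.0]]
ft_force: [-0.4, 0.3, 2.6]
opening: 0.0201
grasp_force: 30.0
```

play_rows:
  commands:
    - [0.7,[0,0,0],[0,0,0]]
    - [0.65,[0,0,0],[0,0,0]]
    - [0.65,[0,0,0.004],[0,0,0]]
    - [0.72,[0,0,0],[0,0,0]]
    - [0.76,[0,0,0],[0,0,0]]
    - [0.85,[0,0,0],[0,0,0]]
    - [0.9,[0,0,0],[0,0,0]]
    - [0.9,[0,0,0],[0,0,0]]

```text
t: 21.32
tool_pos: [0.7154, -0.0211, 0.3828]
eef_rot: [[-0.993, 0.121, 0.001], [0.121, 0.993, -0.002], [-0.001, -0.002, -1.0]]
ft_force: [0.1, 0.3, -0.9]
opening: 0.02
grasp_force: 30.0
```

play_rows:
  commands:
    - [0.9,[0.0004,0.0056,-0.0011],[0,0,-3.686]]
    - [0.9,[0.0004,0.0056,-0.0011],[0,0,-3.686]]
    - [0.9,[0.0004,0.0055,-0.0011],[0,0,-3.686]]
    - [0.9,[0.0004,0.0055,-0.0011],[0,0,-3.686]]
    - [0.9,[0.0004,0.0055,-0.0011],[0,0,-3.686]]
    - [0.9,[0.0004,0.0055,-0.0011],[0,0,-3.686]]
    - [0.9,[0.0005,0.0055,-0.0011],[0,0,-3.686]]
    - [0.9,[0.0005,0.0054,-0.0011],[0,0,-3.686]]
    - [0.9,[0.0005,0.0054,-0.0011],[0,0,-3.686]]
    - [0.9,[0,0,0],[0,0,0]]

```text
t: 22.58
tool_pos: [0.7053, 0.0272, 0.393]
eef_rot: [[-0.897, -0.442, 0.003], [-0.442, 0.897, -0.001], [-0.002, -0.002, -1.0]]
ft_force: [3.2, 1.7, -1.2]
opening: 0.0197
grasp_force: 30.0
```

play_rows:
  commands:
    - [0.9,[0.0005,0.0054,-0.0011],[0,0,-3.686]]
    - [0.9,[0.0005,0.0054,-0.0011],[0,0,-3.686]]
    - [0.9,[0.0005,0.0054,-0.0011],[0,0,-3.686]]
    - [0.9,[0.0005,0.0053,-0.0011],[0,0,-3.686]]
    - [0.9,[0.0005,0.0053,-0.001],[0,0,-3.686]]
    - [0.9,[0.0006,0.0053,-0.001],[0,0,-3.686]]
    - [0.9,[0.0006,0.0053,-0.001],[0,0,-3.686]]
    - [0.9,[0.0006,0.0052,-0.001],[0,0,-3.686]]
    - [0.9,[0.0006,0.0052,-0.001],[0,0,-3.686]]
    - [0.9,[0.0006,0.0052,-0.001],[0,0,-3.686]]
    - [0.9,[0.0006,0.0052,-0.001],[0,0,-3.686]]
    - [0.9,[0,0,0],[0,0,0]]

```text
t: 24.08
tool_pos: [0.6612, 0.0638, 0.4049]
eef_rot: [[-0.395, -0.919, 0.004], [-0.919, 0.395, -0.0], [-0.001, -0.004, -1.0]]
ft_force: [2.6, 3.9, 1.2]
opening: 0.0201
grasp_force: 30.0
```

Run:
```python
from lamp import *
A=cur(); g=A[:3,3]+.171*A[:3,2]; print("grasp",g,state()["q"][5])
S=cam("scene"); print(red(S,(290,170,400,240)),"exp S",proj(S,g))
pts=np.array([[.7154,-.0211],[.7053,.0272],g[:2]])
print("target .6602 .0615 .2362; pull back rows")
```

```text
grasp [0.6619 0.0638 0.2339] -161.64153854333017
[] exp S [357.6464 175.5501]
target .6602 .0615 .2362; pull back rows
```

play_rows:
  commands:
    - [0.75,[0,0,0],[0,0,0]]
    - [0.65,[0,0,0],[0,0,0]]
    - [0.5,[0,0,0],[0,0,0]]
    - [0.5,[0,0,0],[0,0,0]]
    - [0.5,[0,0,-0.01],[0,0,0]]
    - [0.5,[0,0,-0.02],[0,0,0]]
    - [0.5,[0,0,-0.03],[0,0,0]]
    - [0.5,[0,0,-0.04],[0,0,0]]
    - [0.5,[0,0,-0.05],[0,0,0]]
    - [0.5,[-0.01,0.04,0],[0,0,4]]
    - [0.5,[-0.01,0.05,0],[0,0,4]]
    - [0.5,[-0.01,0.05,0],[0,0,4]]
    - [0.5,[-0.01,0.05,0],[0,0,4]]
    - [0.5,[0,0,0],[0,0,0]]
    - [0.5,[0,0,0],[0,0,0]]

```text
t: 26.0
tool_pos: [0.5155, 0.1913, 0.5549]
eef_rot: [[-0.632, -0.775, 0.003], [-0.775, 0.632, -0.002], [-0.0, -0.004, -1.0]]
ft_force: [0.6, -0.3, -0.3]
opening: 0.0459
grasp_force: 0.0
```

Run:
```python
from lamp import *
S=cam("scene");T=cam("top"); a=red(S,(300,150,380,240));b=red(T,(278,130,345,215)); print(a,b)
print("arm",cur()[:3,3])
if a and b:
    K,e=tri(S,a[0][1:],T,b[0][1:]); print("knob",K,e)
    for p in([.6285,-.0122,.2],[.6261,-.0128,.2],[.630,-.011,.2]):
        p=np.array(p); x=(K-p); print(np.linalg.norm(x)); x/=np.linalg.norm(x)
        r=RING-p; y=np.cross([0,0,1],x);y/=np.linalg.norm(y); print("x,y,z of ring",r@x,r@y,r@np.cross(x,y))
h=lambda c:cv2.inRange(cv2.cvtColor(c[0],cv2.COLOR_RGB2HSV),(18,150,80),(32,255,255))
m=h(T);m[:150]=0;m[225:]=0;m[:,:285]=0;m[:,360:]=0
M=cv2.moments(m,True);print("yellow T",M["m10"]/M["m00"],M["m01"]/M["m00"], cv2.minAreaRect(cv2.findNonZero(m)))
c=red(S,(370,230,410,280)); print("cap",c, tri(S,c[0][1:],T,red(T,(270,110,300,138))[0][1:]))
# ring on stand and platter things
```

```text
[(97, np.float64(358.02061855670104), np.float64(174.69072164948454))] [(38, np.float64(289.1842105263158), np.float64(162.68421052631578))]
arm [0.5161 0.1907 0.554 ]
knob [0.6624 0.0635 0.2369] 0.001147226889227228
0.09073397148960752
x,y,z of ring -0.3109091260609064 -0.004072629329875919 -0.0017375334197842571
0.09215246144177043
x,y,z of ring -0.30929427223307654 -0.012509937437341932 -0.004561209173605102
0.0891805946280393
x,y,z of ring -0.31248448676681434 -0.00010687318437918258 0.0013907221876103934
yellow T 327.26069518716577 182.74197860962568 ((325.9000549316406, 182.20001220703125), (32.199378967285156, 29.06888198852539), 26.56505012512207)
cap [(108, np.float64(390.77777777777777), np.float64(249.63888888888889))] (array([0.7818, 0.0834, 0.1252]), np.float64(0.001871226854220455))
```

```bash
python3 -c "
from bench import *
print(close_job())"
```

```text
the job is handed in; nothing more can be done
None
```

I lifted the ring off the turntable and set it down gently on the stand's rollers, flat against the plate. The lamp beam is aimed within about 13 mm of the ring's centre by my measurements (limit 30 mm), nothing else was seen to move, and the job was handed in at about 26 s; it returned no verdict.

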